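# Pot up two cacti on the desk

## Robot

A 7-joint arm with a two-finger parallel gripper is mounted at the origin on the work surface. World frame = base frame: x ahead of the robot, y to its left, z up, the work surface at z = 0. Lengths are in m, angles in degrees, forces in N, time in s.
With the tool pointing down it reaches from about 0.425 to 1.025 m from the base axis. Payload 9.4 kg.
Tool frame: the origin (TCP) lies midway between the tips of the shut fingers; the grasp point (between the pads) lies 19 mm behind it; z points along the fingers, y is the direction in which the jaws open and shut (so a half turn about z gives the same grasp; the last joint's range is limited). The gripper opens to 93 mm and grips with 3 to 60 N. Pads are 15 mm wide; open, the fingers measure 128 mm over their backs; the gripper's body (75 mm by 188 mm) begins 65 mm behind the grasp point.
Start: joints at [-76.53, 34.337, -0.143, 91.639, 0.103, 54.024, -4.572], TCP at [0.222, 0.69, 0.219] pointing down, gripper open.
Joint ranges: [-147.43, 147.43], [-19.82, 112.94], [-74.19, 73.91], [6.32, 146.72], [-59.91, 239.91], [6.04, 106.73], [-150.56, 150.56]. Speed limits (degrees/s): [127.2, 127.2, 172.46, 172.46, 180, 180, 180].

## Interface

Orientations are given as a 3x3 rotation matrix whose columns are the frame's x, y, z axes.
In Python, from station import bot gives the robot as it stands.
- The arm moves only by the tool move_arm, never from a script. Its argument "rows" is a list of rows, each a list of 2 entries, a list of its own where there are three numbers: the shift along the world's x, y, z in cm, then the turn about the world's z in degrees. A call has exactly 8 rows; each row shifts and turns the commanded pose from where the row before left it; what a row does not reach is not made up. A row lasts 1/8 s, in which the tool goes at most 62.5 mm and 10.7 degrees, less where a joint would pass 70% of its speed; a pose out of reach is approached as far as the arm can. A call with a gripper value outside its range is refused whole. "grip" is the finger opening in cm, from 0 to 9.3, set as the call begins (left out, the last holds). The fingers move at their own pace and stop on an object; "grip_force" is the grip in N (left out, the last holds). Time passes only in rows, so rows that do not move let the fingers close, or fill a call up. It gives the time, the measured TCP pose, the force and the opening at its end, in the units of the state.
- bot.state(): the state, without advancing time (a new reading comes with each control period).
- bot.camera(name): name is "scene" or "side" or "wrist"; returns a dict with "image" (384x512x3 uint8, red, green, blue), "range_z" (384x512 float32, m along the optical axis (not along the pixel's ray), 0 where there is no reading), "fx", "fy", "cx", "cy" (pixels), "dist" ([k1, k2, p1, p2, k3] as OpenCV has them; the pictures are not rectified), "R" (3x3) and "t" (3): a world point X has camera coordinates R X + t; the wrist camera has in their place "hand_eye" (4x4, takes a point from camera to tool coordinates, whose origin is the TCP and whose axes are the flange's). Camera axes: x right, y down, z forward; pixel columns grow to the right and rows downward; lengths in m; the calibration is good to about 2 mm. A picture is of the moment at which its call begins: read the wrist's pose just before it.
- bot.hand_in(): hands the job in, once; it reports no verdict.
The state is a dict: "clock": time; "joints": joint angles; "qd": joint speeds; "effort": joint torques, N m; "position": TCP position; "orientation": TCP orientation; "contact_force": force on the tool from outside, world axes, zero at the start; "moment": the same for the moment, N m; "opening": finger opening in m.
Only numpy, scipy, OpenCV 4.12 (cv2) and the standard library are available. Lean on these libraries where they do the work, as an engineer would, in place of code of your own. Each camera call takes 0.05 s, during which the arm holds its last target. There are 200 camera calls.

## Task

Pot up the two cacti on the desk, one step at a time in this order: put the saucer in the middle of the round cork mat, stand the round white pot in the saucer, stand the column cactus in that pot; then stand the square white pot in the middle of the square cork mat with its sides lined up with the mat's, and last stand the ball cactus in it. Everything must end up standing level and fully down in its place. Keep both cacti upright all the time, and leave the stapler, the eraser and the pencil sharpener where they are.

Things in the scene. Friction and masses are not known exactly. Their poses are not given: they have to be found in the camera images.
- mat_round_top (a point): Round cork mat, 100 mm across, 4 mm thick, fixed to the desk. The point is the centre of its top face; z up.
- mat_square_top (a point): Square cork mat, 100 x 100 mm, 4 mm thick, fixed to the desk. The point is the centre of its top face; z up, x and y along its sides.
- saucer_mid (a point): Loose white ceramic saucer: a low round dish, 66 mm outside diameter, 11 mm tall, upright outer wall 3 mm thick, floor 4 mm thick, so its recess is 60 mm across and 7 mm deep. The point is its centre, half-way up (5.5 mm above its underside); z up. Grip it across the outside with the fingertips.
- pot_round_grip (a point): Loose round white ceramic pot, empty, open on top: 44 mm tall, 62 mm outside diameter from 13 mm above its underside up to the rim, foot 50 mm across, wall 4 mm, floor 4 mm, inside 54 mm across (about 42 at the floor). The point lies on its axis 30 mm above its underside, a height to grip it across the outside: in the saucer, the saucer's rim is 23 mm below the point. z up.
- pot_square_grip (a point): Loose square white ceramic pot, empty and open on top: 60 x 60 mm outside with upright sides, 44 mm tall, wall 4 mm, floor 4 mm, inside 52 x 52 mm. The point lies on its axis 30 mm above its underside (14 mm below the rim), where it is gripped across two opposite sides; z up, x and y square to its sides.
- cactus_column_grip (a point): Column cactus (three small upright green stems) in a round terracotta pot, one rigid loose thing. Its pot is 78 mm tall, 44 mm across over its upper 38 mm, 33 to 38 below; the stems rise 26 mm above the rim, within its width. The point lies on the axis 64 mm above its underside, where it is gripped across the outside; once in the round white pot, that pot's rim is 24 mm below the point. z up.
- cactus_ball_grip (a point): Ball cactus (one green ball) in a square terracotta pot, one rigid loose thing. Its pot is 78 mm tall, 44 x 44 mm over its upper 38 mm, 38 x 38 below; the ball rises 25 mm above the rim, within its width. The point lies on the axis 64 mm above its underside, where it is gripped across two sides; once in the square white pot, that pot's rim is 24 mm below the point. z up, x, y square to its sides.
- stapler_mid (a point): Black desk stapler lying loose on the desk, 95 mm long (x) by 34 mm (y), 39 mm tall. The point is its centre, 20 mm above its underside. It is not part of the job: leave it where it is.
- eraser_mid (a point): Small white eraser lying loose, 34 (x) x 18 (y) x 12 mm. The point is its centre. It is not part of the job: leave it where it is.
- sharpener_mid (a point): Small metal pencil sharpener lying loose, 26 (x) x 16 (y) x 13 mm. The point is its centre. It is not part of the job: leave it where it is.
Not all that is in view belongs to the job. What is shaped like the part that bears cactus_ball_grip but blue is not meant.

How it is judged (in metres and radians):
On the way, in this order (a step that is already met when the one before it is completed fails the run):
1. the saucer lies in the middle of the round cork mat, let go (horizontal distance between saucer_mid and mat_round_top below 0.015 m and z of saucer_mid in the frame of mat_round_top below 0.0085 m and angle between saucer_mid's own z axis and vertical below 0.1 rad and contact force between the fingers and saucer below 0.3 N), for 0.2 s.
2. the round white pot stands in the saucer, let go (horizontal distance between pot_round_grip and saucer_mid below 0.01 m and z of pot_round_grip in the frame of saucer_mid below 0.032 m and angle between pot_round_grip's own z axis and vertical below 0.1 rad and contact force between the fingers and pot_round below 0.3 N), for 0.2 s.
3. the column cactus stands in the round white pot, let go (horizontal distance between cactus_column_grip and pot_round_grip below 0.012 m and z of cactus_column_grip in the frame of pot_round_grip below 0.042 m and angle between cactus_column_grip's own z axis and vertical below 0.1 rad and contact force between the fingers and cactus_column below 0.3 N), for 0.2 s.
4. the square white pot stands in the middle of the square cork mat, sides lined up, let go (horizontal distance between pot_square_grip and mat_square_top below 0.015 m and z of pot_square_grip in the frame of mat_square_top below 0.034 m and angle between pot_square_grip's own z axis and vertical below 0.1 rad and (angle between the x axis of pot_square_grip and the x axis of mat_square_top, either way round below 0.2 rad or angle between the x axis of pot_square_grip and the y axis of mat_square_top, either way round below 0.2 rad) and contact force between the fingers and pot_square below 0.3 N), for 0.2 s.
5. the ball cactus stands in the square white pot, let go (horizontal distance between cactus_ball_grip and pot_square_grip below 0.012 m and z of cactus_ball_grip in the frame of pot_square_grip below 0.042 m and angle between cactus_ball_grip's own z axis and vertical below 0.1 rad and contact force between the fingers and cactus_ball below 0.3 N), for 0.2 s.
At the end, for the whole second after the job is handed in: Saucer on the round mat, square pot on the square mat, each within 15 mm of centre, sides within 0.2 rad; round pot in the saucer (within 10 mm), column cactus in the round pot, ball cactus in the square pot (within 12 mm), each on its floor. All level within 0.1 rad, let go, at rest (all of step 1 and all of step 2 and all of step 3 and all of step 4 and all of step 5 and linear speed of each of saucer, pot_round, cactus_column, pot_square, cactus_ball below 0.02 m/s); the robot touches nothing.
It fails at once if the stapler was shifted more than 30 mm (distance of stapler_mid from where it was at the start of the episode above 0.03 m).
It fails at once if the eraser was shifted more than 30 mm (distance of eraser_mid from where it was at the start of the episode above 0.03 m).
It fails at once if the sharpener was shifted more than 30 mm (distance of sharpener_mid from where it was at the start of the episode above 0.03 m).
It fails at once if the column cactus was tipped by more than 0.6 rad (angle between cactus_column_grip's own z axis and vertical above 0.6 rad).
It fails at once if the ball cactus was tipped by more than 0.6 rad (angle between cactus_ball_grip's own z axis and vertical above 0.6 rad).
It also fails if it takes over 128 s, if anything falls off the work surface, if the arm or the gripper's body presses on something with over 40 N, if the wrist force passes 120 N, or if a joint passes its speed limit or range.

## Working session

There is one attempt and no reset: what is moved stays moved. The work goes in short steps, Python scripts to look and compute and a tool call to move; the robot and the scene stay as the last step left them, time stands still between calls to the robot, and variables do not carry over. Pictures are saved under pics/ and viewed, about 12 in all and at most 16, crops included, and the job is handed in when it is done.

Besides the shell and the picture viewer there is one more tool, called after "Call:" as a command line: name --argument value ..., lists and objects as JSON in quotes. move_arm: Moves the arm, as the interface text tells. Its arguments: {"type":"object","properties":{"rows":{"type":"array"},"grip":{"type":"number"},"grip_force":{"type":"number"}},"required":["rows"]}

```bash
mkdir -p pics; ls
cat > h.py <<'E'
import numpy as np, cv2
from station import bot
def cam(n):
    s=bot.state(); c=bot.camera(n)
    if n=="wrist":
        H=np.array(c["hand_eye"]); R=np.array(s["orientation"]); p=np.array(s["position"])
        c["Rw"]=R@H[:3,:3]; c["o"]=R@H[:3,3]+p
    else:
        R=np.array(c["R"]); c["Rw"]=R.T; c["o"]=-R.T@np.array(c["t"])
    c["K"]=np.array([[c["fx"],0,c["cx"]],[0,c["fy"],c["cy"]],[0,0,1]]); c["d"]=np.array(c["dist"])
    return c
def rays(c,uv):
    u=cv2.undistortPoints(np.array(uv,float).reshape(-1,1,2),c["K"],c["d"])[:,0]
    return np.c_[u,np.ones(len(u))]@c["Rw"].T
def plane(c,uv,z):
    r=rays(c,uv); return c["o"]+r*((z-c["o"][2])/r[:,2])[:,None]
def cloud(c):
    h,w=c["range_z"].shape; v,u=np.mgrid[:h,:w]
    r=rays(c,np.c_[u.ravel(),v.ravel()]); return (c["o"]+r*c["range_z"].reshape(-1,1)).reshape(h,w,3)
def save(c,n): cv2.imwrite(f"pics/{n}.png",c["image"][:,:,::-1])
E
python3 - <<'E'
from h import *
import pickle
print(bot.state())
for n in ["scene","side","wrist"]:
    c=cam(n); save(c,n+"0"); pickle.dump(c,open(n+"0.pkl","wb")); print(n,c["o"],c["Rw"][:,2],c["fx"])
a=[cv2.imread(f"pics/{n}0.png") for n in("scene","side")]
E
```

```text
pics
{'clock': 0.0, 'joints': array([-76.53146484,  34.38366728,  -0.14407933,  91.68193496,
         0.10446503,  54.02303725,  -4.57234005]), 'qd': array([-0.06864193, -0.01233702,  0.10195248, -0.10418868,  0.02827533,
        0.07105027, -0.05835627]), 'effort': array([-6.16556099e-04, -7.65041399e+01,  1.49713553e+00, -2.52344298e+01,
       -5.24445414e-02,  1.69818423e-02,  1.47244623e-04]), 'position': array([0.22227871, 0.68956424, 0.21776484]), 'orientation': array([[-9.51806243e-01,  3.06699828e-01, -3.02802841e-04],
       [ 3.06699927e-01,  9.51805052e-01, -1.51582878e-03],
       [-1.76695153e-04, -1.53564490e-03, -9.99998805e-01]]), 'contact_force': array([ 0.3826833 , -0.09578933, -0.07163593]), 'moment': array([-0.06491472,  0.00462566,  0.01856275]), 'opening': 0.09285331302432161}
scene [1.08630957 0.2470883  0.81232856] [-0.62701791 -0.22968353 -0.74437491] 390.21335278604937
side [ 0.30983896 -0.5585509   0.58468004] [ 0.18860342  0.72113815 -0.66662473] 368.8609577585972
wrist [0.154947   0.71059721 0.38343384] [ 0.24278549 -0.08033903 -0.96674756] 346.2519765823237
```

View pics/scene0.png

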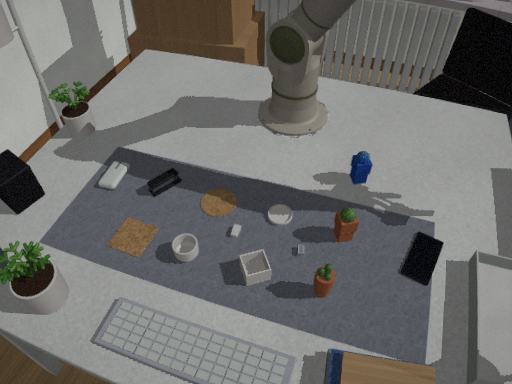

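View pics/side0.png

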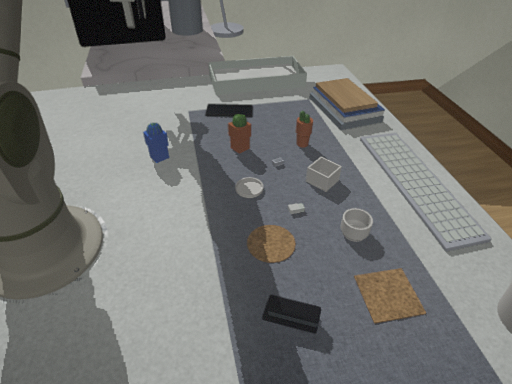

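Scene view: the column cactus (three stems, round terracotta) is at (324,281), and the ball cactus (terracotta, square) is at (345,226). The similar blue piece at (361,168) is the decoy. The saucer is at (280,214), the round pot at (185,248) and the square pot at (256,267). The mats are at (219,203) and (133,237), the stapler at (165,181), the eraser at (236,230) and the sharpener at (300,249).

```bash
cat > m.py <<'E'
from h import *
import pickle
cs={n:pickle.load(open(n+"0.pkl","rb")) for n in("scene","side")}
P={n:cloud(c) for n,c in cs.items()}
seeds=dict(saucer=(280,214),potr=(185,248),pots=(256,267),col=(324,285),ball=(345,230),matr=(219,203),mats=(133,237),stapler=(165,181),eraser=(236,230),sharp=(300,249),blue=(361,172))
zr=dict(saucer=(.004,.02),potr=(.038,.05),pots=(.038,.05),col=(.045,.077),ball=(.045,.077),stapler=(.01,.05),eraser=(.006,.02),sharp=(.006,.02),blue=(.045,.077))
for k,(u,v) in seeds.items():
    c0=P["scene"][v,u]; out=[]; allp=[]
    for n in P:
        p=P[n].reshape(-1,3); rgb=cs[n]["image"].reshape(-1,3).astype(int)
        if k in zr: sel=(p[:,2]>zr[k][0])&(p[:,2]<zr[k][1])
        else: sel=(p[:,2]<.02)&(rgb[:,0]-rgb[:,2]>35)
        q=p[sel&(np.hypot(*(p[:,:2]-c0[:2]).T)<(.075 if k[:3] in("mat","sta") else .055))]
        if len(q)<5: print(k,n,"few",len(q)); continue
        xy=q[:,:2].astype(np.float32)
        (cx,cy),r=cv2.minEnclosingCircle(xy*1000); mr=cv2.minAreaRect(xy*1000)
        print(k,n,len(q),"circ",np.round([cx,cy,r],0),"rect",np.round(mr[0],0),np.round(mr[1],0),round(mr[2]),"zmax/med",q[:,2].max().round(3),np.median(q[:,2]).round(3))
E
python3 m.py
```

```text
saucer scene 156 circ [452.  86.  34.] rect [452.  86.] [65. 61.] 18 zmax/med 0.011 0.007
saucer side 407 circ [440.  84.  44.] rect [441.  85.] [82. 67.] 13 zmax/med 0.014 0.006
potr scene 156 circ [639. -98.  32.] rect [639. -97.] [61. 59.] 34 zmax/med 0.048 0.043
potr side 235 circ [637. -98.  32.] rect [637. -98.] [61. 61.] 24 zmax/med 0.047 0.043
pots scene 210 circ [633.  80.  42.] rect [633.  80.] [63. 60.] 37 zmax/med 0.048 0.043
pots side 223 circ [632.  80.  42.] rect [631.  80.] [63. 62.] 37 zmax/med 0.047 0.043
col scene 194 circ [635. 240.  23.] rect [637. 240.] [43. 40.] 70 zmax/med 0.077 0.068
col side 171 circ [631. 238.  22.] rect [627. 230.] [24. 44.] 64 zmax/med 0.077 0.062
ball scene 226 circ [461. 258.  30.] rect [461. 257.] [46. 43.] 32 zmax/med 0.077 0.064
ball side 249 circ [458. 258.  30.] rect [455. 244.] [33. 60.] 76 zmax/med 0.077 0.061
matr scene 710 circ [461. -88.  50.] rect [460. -87.] [94. 95.] 24 zmax/med 0.007 0.003
matr side 1067 circ [458. -87.  50.] rect [457. -87.] [97. 95.] 72 zmax/med 0.007 0.005
mats scene 1165 circ [ 639. -253.   69.] rect [
[... 161 characters left out ...]
 circ [ 454. -255.   47.] rect [ 453. -257.] [34. 91.] 60 zmax/med 0.042 0.036
stapler side 1288 circ [ 447. -257.   49.] rect [ 446. -258.] [33. 95.] 61 zmax/med 0.042 0.039
eraser scene 91 circ [540.  -6.  19.] rect [539.  -5.] [35. 19.] 1 zmax/med 0.015 0.011
eraser side 119 circ [536.  -7.  18.] rect [536.  -5.] [34. 19.] 0 zmax/med 0.016 0.013
sharp scene 63 circ [542. 169.  14.] rect [542. 167.] [28. 13.] 15 zmax/med 0.016 0.012
sharp side 58 circ [540. 166.  14.] rect [540. 167.] [25. 17.] 13 zmax/med 0.017 0.013
blue scene 207 circ [247. 262.  31.] rect [246. 262.] [47. 48.] 27 zmax/med 0.077 0.064
blue side 249 circ [244. 262.  31.] rect [240. 249.] [33. 61.] 73 zmax/med 0.077 0.061
```

View pics/wrist0.png

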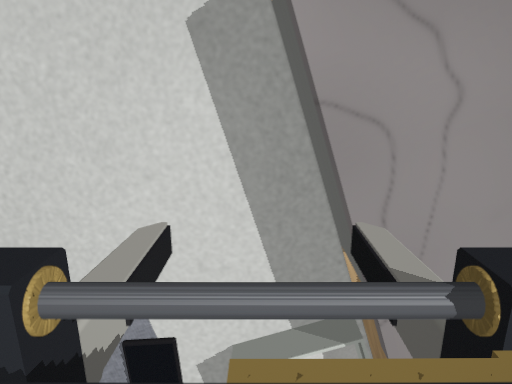

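Call:
move_arm --rows '[[[1.9,-5,0],0],[[1.9,-5,0],0],[[1.9,-5,0],0],[[1.9,-5,0],0],[[1.9,-5,0],0],[[1.9,-5,0],0],[[1.9,-5,0],0],[[1.9,-5,0],0]]' --grip 9.3

```text
clock: 1.15
position: [0.3748, 0.2884, 0.2187]
orientation: [[-0.952, 0.307, 0.0], [0.307, 0.952, 0.0], [-0.0, 0.0, -1.0]]
contact_force: [2.0, 1.0, 0.4]
opening: 0.0928
```

Call:
move_arm --rows '[[[1.2,-4,-1],0],[[1.2,-4,-1],0],[[1.2,-4,-1],0],[[1.2,-4,-1],0],[[1.2,-4,-1],0],[[1.2,-0.4,-1],0],[[0.5,0,-1],0],[[0,0,0],0]]'

```text
clock: 2.15
position: [0.4512, 0.0871, 0.1478]
orientation: [[-0.952, 0.305, -0.001], [0.305, 0.952, -0.0], [0.001, -0.0, -1.0]]
contact_force: [-0.6, 0.3, -0.4]
opening: 0.0927
```

Run:
```python
from h import *
print(bot.state()["position"],bot.state()["qd"].max())
c=cam("wrist");save(c,"w1");P=cloud(c).reshape(-1,3);rgb=c["image"].reshape(-1,3).astype(int)
q=P[(P[:,2]>.006)&(P[:,2]<.018)&(rgb.min(1)>110)&(np.hypot(P[:,0]-.451,P[:,1]-.086)<.05)]
print(len(q),cv2.minEnclosingCircle((q[:,:2]*1000).astype(np.float32)))
```

```text
[0.45123274 0.08713073 0.14782947] 0.8492910960659956
815 ((449.5394592285156, 86.1408920288086), 32.95981979370117)
```

View pics/w1.png

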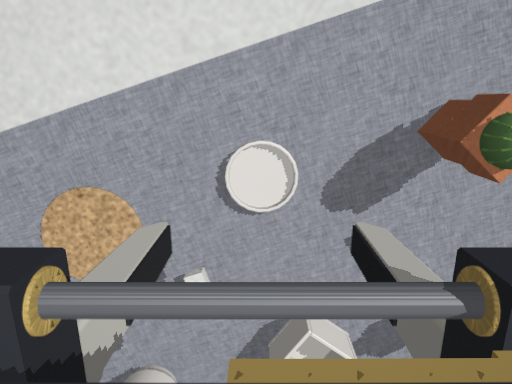

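The wrist view confirms the saucer at (262,176), about 450,86 mm in world. I'll descend and grip.

Call:
move_arm --rows '[[[-0.15,-0.1,-3],0],[[0,0,-3],0],[[0,0,-3],0],[[0,0,-3],0],[[0,0,-1.4],0],[[0,0,-0.6],0],[[0,0,-0.4],0],[[0,0,0],0]]'

```text
clock: 3.2
position: [0.4509, 0.0854, 0.006]
orientation: [[-0.952, 0.307, -0.001], [0.307, 0.952, 0.0], [0.001, -0.0, -1.0]]
contact_force: [1.3, -0.3, 1.1]
opening: 0.0928
```

Call:
move_arm --rows '[[[0,0,0],0],[[0,0,0],0],[[0,0,0],0],[[0,0,0],0],[[0,0,0],0],[[0,0,0],0],[[0,0,0],0],[[0,0,0],0]]' --grip 5 --grip_force 15

```text
clock: 4.2
position: [0.4508, 0.0853, 0.0056]
orientation: [[-0.952, 0.307, -0.001], [0.307, 0.952, -0.0], [0.001, -0.0, -1.0]]
contact_force: [-0.6, 0.4, 5.3]
opening: 0.066
```

Call:
move_arm --rows '[[[0,0,1],0],[[0,0,2],0],[[0,-1,2],0],[[0.2,-3,0],0],[[0.2,-4,0],0],[[0.2,-4,0],0],[[0.2,-3,0],0],[[0.2,-2.3,0],0]]'

```text
clock: 5.2
position: [0.4601, -0.0896, 0.0558]
orientation: [[-0.951, 0.308, -0.002], [0.308, 0.951, -0.001], [0.002, -0.001, -1.0]]
contact_force: [-0.2, 0.5, -0.2]
opening: 0.0655
```

Run:
```python
from h import *
print(bot.state()["position"],bot.state()["opening"])
for n in("side","wrist"):
    c=cam(n);P=cloud(c).reshape(-1,3);rgb=c["image"].reshape(-1,3).astype(int)
    if n=="side": save(c,"s1")
    q=P[(P[:,2]>-.01)&(P[:,2]<.01)&(rgb[:,0]-rgb[:,2]>35)&(np.hypot(P[:,0]-.46,P[:,1]+.087)<.06)]
    if len(q)>5: print(n,"mat",len(q),cv2.minEnclosingCircle((q[:,:2]*1000).astype(np.float32)))
    q=P[(P[:,2]>.045)&(P[:,2]<.075)&(rgb.min(1)>110)&(np.hypot(P[:,0]-.46,P[:,1]+.087)<.045)]
    if len(q)>5: print(n,"saucer",len(q),cv2.minEnclosingCircle((q[:,:2]*1000).astype(np.float32)),np.percentile(q[:,2],[5,95]))
```

```text
[ 0.4600861  -0.08955489  0.05584109] 0.06550181340848987
side mat 940 ((457.4843444824219, -87.13265991210938), 50.180973052978516)
side saucer 134 ((452.8533630371094, -98.91519927978516), 30.0457763671875) [0.05336707 0.06201369]
wrist mat 7465 ((457.7380676269531, -86.7744369506836), 49.88113784790039)
wrist saucer 12236 ((453.0440673828125, -86.44747924804688), 42.79621124267578) [0.05284959 0.06133557]
```

Call:
move_arm --rows '[[[0,0.2,-1.5],0],[[0,0,-1.5],0],[[0,0,-0.8],0],[[0,0,-0.4],0],[[0,0,-0.3],0],[[0,0,-0.1],0],[[0,0,0],0],[[0,0,0],0]]'

```text
clock: 6.3
position: [0.4606, -0.0857, 0.0097]
orientation: [[-0.952, 0.307, -0.001], [0.307, 0.952, -0.0], [0.001, -0.001, -1.0]]
contact_force: [-0.9, 1.0, 2.9]
opening: 0.0659
```

Call:
move_arm --rows '[[[0,0,0],0],[[0,0,0],0],[[0,0,0],0],[[0,0,0],0],[[0,0,1],0],[[0,0,3],0],[[0,0,4],0],[[0,0,4],0]]' --grip 9.3

```text
clock: 7.3
position: [0.4602, -0.0858, 0.1312]
orientation: [[-0.952, 0.307, -0.002], [0.307, 0.952, -0.0], [0.001, -0.001, -1.0]]
contact_force: [0.6, -0.5, -0.0]
opening: 0.0929
```

```bash
cat > w.py <<'E'
from h import *
import sys
# usage: x y zlo zhi r [hue]  wrist+side+scene points
a=[float(v) for v in sys.argv[1:6]]; red=len(sys.argv)>6
print(bot.state()["position"].round(4),bot.state()["opening"])
for n in("scene","side","wrist"):
    c=cam(n);P=cloud(c).reshape(-1,3);rgb=c["image"].reshape(-1,3).astype(int)
    m=(rgb[:,0]-rgb[:,2]>35) if red else (rgb.min(1)>90)
    q=P[(P[:,2]>a[2])&(P[:,2]<a[3])&m&(np.hypot(P[:,0]-a[0],P[:,1]-a[1])<a[4])]
    if len(q)>5:
        xy=(q[:,:2]*1000).astype(np.float32);r=cv2.minAreaRect(xy);k=cv2.minEnclosingCircle(xy)
        print(n,len(q),np.round([*k[0],k[1]],1),np.round([*r[0],*r[1],r[2]],1),"z",np.percentile(q[:,2],[2,50,98]).round(4))
    if n==(sys.argv[7] if len(sys.argv)>7 else 0): save(c,sys.argv[8])
E
python3 w.py .459 -.087 .011 .03 .05
```

```text
[ 0.4602 -0.0858  0.1312] 0.09293515968669595
scene 78 [461.7 -86.3  33.1] [462.  -86.6  64.3  63.2  25.1] z [0.0114 0.0136 0.0159]
side 185 [457.1 -85.6  33.3] [457.8 -85.8  65.6  64.4  28.7] z [0.0112 0.0147 0.0174]
wrist 890 [458.6 -86.8  33. ] [458.6 -86.7  65.2  65.   32.2] z [0.0116 0.0143 0.0159]
```

Call:
move_arm --rows '[[[3,0,1],0],[[3,-0.2,1],0],[[3,-0.2,0],0],[[3,-0.2,0],0],[[3,-0.2,0],0],[[2,-0.2,0],0],[[0.8,-0.2,0],0],[[0,0,0],0]]'

```text
clock: 8.45
position: [0.6379, -0.098, 0.1486]
orientation: [[-0.952, 0.307, -0.003], [0.307, 0.952, -0.0], [0.003, -0.001, -1.0]]
contact_force: [-0.6, -0.5, 0.2]
opening: 0.0925
```

```bash
python3 w.py .638 -.098 .038 .052 .045
```

```text
[ 0.6379 -0.098   0.1486] 0.09247217207116544
scene 160 [638.2 -97.9  32.3] [638.2 -97.8  62.2  58.3  24.1] z [0.0385 0.0429 0.0459]
side 239 [636.7 -97.4  31.7] [636.5 -97.5  61.1  61.2  60.9] z [0.0383 0.0431 0.0458]
wrist 1233 [637.6 -98.   30.8] [637.4 -98.   60.7  60.9  13.7] z [0.0388 0.0433 0.0448]
```

Call:
move_arm --rows '[[[0,0,-3],0],[[0,0,-3],0],[[0,0,-3],0],[[0,0,-2],0],[[0,0,-1.5],0],[[0,0,-0.8],0],[[0,0,-0.4],0],[[0,0,0],0]]'

```text
clock: 9.6
position: [0.6388, -0.0979, 0.0127]
orientation: [[-0.952, 0.307, -0.001], [0.307, 0.952, -0.0], [0.001, -0.001, -1.0]]
contact_force: [-0.2, -0.1, 0.8]
opening: 0.0931
```

Call:
move_arm --rows '[[[0,0,0],0],[[0,0,0],0],[[0,0,0],0],[[0,0,0],0],[[0,0,0],0],[[0,0,0],0],[[0,0,0],0],[[0,0,0],0]]' --grip 4.5 --grip_force 15

```text
clock: 10.6
position: [0.6387, -0.0977, 0.0126]
orientation: [[-0.952, 0.307, -0.001], [0.307, 0.952, -0.0], [0.001, -0.001, -1.0]]
contact_force: [-0.5, 1.7, 5.5]
opening: 0.0631
```

Call:
move_arm --rows '[[[0,0,1],0],[[0,0,2],0],[[-1,0,2],0],[[-3,0.2,0],0],[[-4,0.3,0],0],[[-4,0.3,0],0],[[-3.9,0.3,0],0],[[-2,0,0],0]]'

```text
clock: 11.6
position: [0.4568, -0.0869, 0.0638]
orientation: [[-0.952, 0.307, -0.002], [0.307, 0.952, -0.001], [0.002, -0.001, -1.0]]
contact_force: [-0.1, -0.0, -1.4]
opening: 0.063
```

```bash
python3 w.py .459 -.087 .085 .105 .042; python3 w.py .459 -.087 .011 .03 .05
```

```text
[ 0.4568 -0.0869  0.0638] 0.06296691853887519
scene 107 [461.7 -84.   35.4] [470.3 -91.8  70.1  38.   49. ] z [0.0858 0.0919 0.0962]
wrist 4375 [448.6 -83.6  40.6] [453.5 -83.7  61.2  66.7  21.7] z [0.0857 0.0943 0.1033]
[ 0.4591 -0.087   0.0636] 0.06240024457619562
scene 45 [461.9 -85.6  32.6] [467.3 -83.2  51.2  60.   22.1] z [0.011  0.0133 0.0159]
side 131 [457.7 -86.2  33.4] [455.5 -91.8  53.6  65.4  73.9] z [0.0113 0.0144 0.0177]
wrist 720 [457.1 -86.   32.6] [443.  -80.6  65.1  32.1  69. ] z [0.0116 0.0143 0.0157]
```

Call:
move_arm --rows '[[[0.1,0.1,-1.5],0],[[0,0,-1.2],0],[[0,0,-0.7],0],[[0,0,-0.4],0],[[0,0,-0.3],0],[[0,0,-0.2],0],[[0,0,0],0],[[0,0,0],0]]'

```text
clock: 12.9
position: [0.4607, -0.0859, 0.0201]
orientation: [[-0.952, 0.307, -0.001], [0.307, 0.952, -0.0], [0.0, -0.001, -1.0]]
contact_force: [-1.0, -0.1, 6.9]
opening: 0.0627
```

Call:
move_arm --rows '[[[0,0,0],0],[[0,0,0],0],[[0,0,0],0],[[0,0,0],0],[[0,0,2],0],[[0,0,4],0],[[0,0,4],0],[[0,0,4],0]]' --grip 9.3

```text
clock: 13.9
position: [0.4602, -0.0858, 0.1607]
orientation: [[-0.952, 0.307, -0.002], [0.307, 0.952, -0.0], [0.002, -0.001, -1.0]]
contact_force: [0.2, -0.9, -0.5]
opening: 0.0931
```

```bash
python3 w.py .459 -.087 .045 .065 .045;python3 w.py .459 -.087 .011 .018 .045
```

```text
[ 0.4602 -0.0858  0.1607] 0.09311271189639347
scene 121 [462.1 -87.3  32. ] [461.6 -87.2  62.9  59.7  40.4] z [0.0452 0.0497 0.0531]
side 270 [458.  -86.3  31.5] [457.8 -85.9  62.3  59.2  74.8] z [0.0452 0.0513 0.0542]
wrist 1214 [459.3 -87.1  30.9] [459.2 -87.   61.   61.1  16.3] z [0.0456 0.0512 0.0528]
[ 0.4615 -0.0861  0.1611] 0.09314810184965601
scene 96 [463.6 -84.1  31.8] [464.4 -82.4  61.   57.1   6.3] z [0.0112 0.0139 0.0179]
side 217 [457.  -87.1  32.9] [455.9 -89.2  58.2  61.1  27.1] z [0.0112 0.0142 0.0173]
wrist 2092 [454.3 -85.3  32. ] [454.6 -84.   58.7  58.2  13. ] z [0.0111 0.0122 0.0176]
```

Call:
move_arm --rows '[[[2.5,4.5,1],0],[[2.5,4.5,1],0],[[2.5,4.5,0],0],[[2.5,4.5,0],0],[[2.5,4.5,0],0],[[2.5,4.5,0],0],[[1.8,3.5,0],0],[[0.5,2,0],0]]'

```text
clock: 15.2
position: [0.6333, 0.2411, 0.1772]
orientation: [[-0.952, 0.305, -0.004], [0.305, 0.952, -0.001], [0.003, -0.002, -1.0]]
contact_force: [0.4, 0.1, -0.5]
opening: 0.0928
```

```bash
python3 w.py .634 .239 .045 .08 .045 1 wrist w2
python3 - <<'E'
import cv2
a=cv2.imread("pics/scene0.png")[130:310,280:400]; cv2.imwrite("pics/crop.png",cv2.resize(a,None,fx=3.3,fy=3.3,interpolation=cv2.INTER_CUBIC))
E
```

```text
[0.6333 0.2411 0.1772] 0.09284713129488302
scene 254 [635.9 239.9  22.7] [635.6 240.9  42.7  40.8  49.4] z [0.0467 0.0743 0.079 ]
side 198 [632.7 239.8  22.9] [631.7 236.5  35.7  40.   72.5] z [0.0463 0.0657 0.0794]
wrist 1500 [633.7 240.3  22.1] [633.6 240.9  42.3  43.   71.4] z [0.0502 0.0774 0.0791]
```

View pics/w2.png

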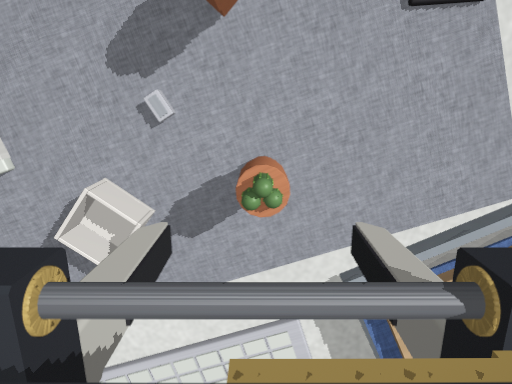

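View pics/crop.png

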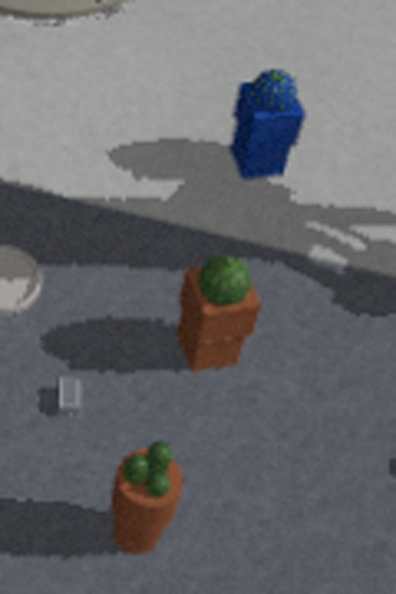

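The wrist view shows the three-stem round terracotta cactus at (263,188). In the crop, the blue ball-cactus twin is at (268,120), and the terracotta square pot with a green ball is at (218,310). The latter is the one meant, because it's terracotta and green. Next I'll grip the column cactus.

Call:
move_arm --rows '[[[0,-0.1,-2.5],0],[[0,0,-3],0],[[0,0,-3],0],[[0,0,-2.2],0],[[0,0,-1.5],0],[[0,0,-0.8],0],[[0,0,-0.3],0],[[0,0,0],0]]'

```text
clock: 16.35
position: [0.6338, 0.2381, 0.0469]
orientation: [[-0.952, 0.307, -0.001], [0.307, 0.952, -0.0], [0.001, -0.0, -1.0]]
contact_force: [0.4, -0.4, -1.0]
opening: 0.0935
```

Call:
move_arm --rows '[[[0,0,0],0],[[0,0,0],0],[[0,0,0],0],[[0,0,0],0],[[0,0,0],0],[[0,0,0],0],[[0,0,0],0],[[0,0,0],0]]' --grip 3 --grip_force 15

```text
clock: 17.35
position: [0.6337, 0.2383, 0.0465]
orientation: [[-0.952, 0.307, -0.001], [0.307, 0.952, -0.0], [0.001, -0.0, -1.0]]
contact_force: [0.1, 1.4, 0.5]
opening: 0.0445
```

Call:
move_arm --rows '[[[0,0,1],0],[[0,0,2],0],[[0,0,3],0],[[0,0,2],0],[[0,0,1],0],[[0,-1,0],0],[[-1,-2,0],0],[[-2,-3,0],0]]'

```text
clock: 18.35
position: [0.603, 0.1773, 0.1352]
orientation: [[-0.952, 0.306, -0.003], [0.306, 0.952, -0.001], [0.002, -0.002, -1.0]]
contact_force: [0.3, -0.7, -1.1]
opening: 0.0439
```

Call:
move_arm --rows '[[[-2.2,-4,0],0],[[-2.2,-4,0],0],[[-2.2,-4,0],0],[[-2.2,-4,0],0],[[-2.2,-4,0],0],[[-2,-3.6,0],0],[[-1.1,-2,0],0],[[0,0,0],0]]'

```text
clock: 19.35
position: [0.4608, -0.0799, 0.1359]
orientation: [[-0.951, 0.31, -0.004], [0.31, 0.951, -0.001], [0.003, -0.002, -1.0]]
contact_force: [0.1, -0.0, -0.7]
opening: 0.0447
```

```bash
python3 w.py .459 -.087 .045 .058 .04; python3 w.py .459 -.08 .13 .17 .035 1 side s2
```

```text
[ 0.4608 -0.0799  0.1359] 0.044657452104635474
scene 99 [463.2 -88.3  32.9] [464.9 -86.5  56.8  60.8  12.8] z [0.0453 0.0497 0.0523]
side 271 [458.1 -86.2  31.5] [457.9 -86.5  62.3  59.3  76.6] z [0.0453 0.0513 0.0542]
wrist 928 [459.3 -87.   30.9] [451.  -86.9  61.2  44.9  89.7] z [0.046  0.0512 0.0527]
[ 0.4629 -0.0772  0.1362] 0.04475387855833532
scene 165 [473.8 -80.4  20.3] [477.9 -80.6  39.4  19.4  84.7] z [0.1324 0.1554 0.1693]
side 105 [459.4 -85.8  19.7] [458.2 -91.1  12.6  39.5  77.5] z [0.1314 0.1463 0.1605]
wrist 4781 [462.8 -78.1  23. ] [455.2 -75.7  44.6  29.2  73.6] z [0.1342 0.1672 0.1695]
```

View pics/s2.png

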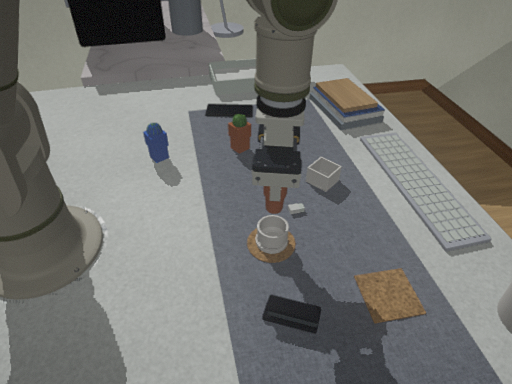

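The side view shows the cactus hanging upright above the pot at (272,230) and about 1 cm off in y. I'll centre it, then lower it.

Call:
move_arm --rows '[[[-0.3,-0.6,0],0],[[0,-0.4,0],0],[[0,0,-1],0],[[0,0,-1],0],[[0,0,-0.5],0],[[0,0,0],0],[[0,0,0],0],[[0,0,0],0]]'

```text
clock: 20.65
position: [0.4597, -0.0878, 0.1117]
orientation: [[-0.952, 0.307, -0.001], [0.307, 0.952, -0.0], [0.001, -0.001, -1.0]]
contact_force: [0.3, 0.2, -1.7]
opening: 0.0445
```

```bash
python3 -c "
from h import *
print(bot.state()['position'])"; python3 w.py .459 -.087 .11 .15 .03 1
```

```text
[ 0.45970605 -0.08784401  0.11165986]
[ 0.4597 -0.0878  0.1117] 0.044518144611380504
scene 148 [470.6 -90.   18.6] [475.4 -91.   37.1  16.7  78.4] z [0.1107 0.1333 0.1449]
side 67 [455.3 -96.2  19.3] [ 453.9 -101.2   11.    38.7   74.1] z [0.1108 0.1203 0.1305]
wrist 4712 [459.4 -88.7  23. ] [451.8 -86.4  44.3  29.4  72.4] z [0.1121 0.1427 0.145 ]
```

Call:
move_arm --rows '[[[0,0.1,-1],0],[[0,0,-1],0],[[0,0,-1],0],[[0,0,-1],0],[[0,0,-0.6],0],[[0,0,-0.4],0],[[0,0,-0.2],0],[[0,0,0],0]]'

```text
clock: 21.8
position: [0.4596, -0.0868, 0.0595]
orientation: [[-0.952, 0.307, -0.001], [0.307, 0.952, -0.0], [0.001, -0.001, -1.0]]
contact_force: [0.2, 0.5, -1.7]
opening: 0.0445
```

Call:
move_arm --rows '[[[0,0,-0.1],0],[[0,0,-0.1],0],[[0,0,0],0],[[0,0,0],0],[[0,0,0],0],[[0,0,0],0],[[0,0,0],0],[[0,0,0],0]]'

```text
clock: 22.8
position: [0.4602, -0.0864, 0.0579]
orientation: [[-0.952, 0.306, 0.0], [0.306, 0.952, -0.0], [-0.0, 0.0, -1.0]]
contact_force: [0.0, 2.0, 5.3]
opening: 0.044
```

Call:
move_arm --rows '[[[0,0,0],0],[[0,0,0],0],[[0,0,0],0],[[0,0,0],0],[[0,0,2],0],[[0,0,4],0],[[0,0,4],0],[[0,0,3],0]]' --grip 9.3

```text
clock: 23.8
position: [0.4596, -0.0869, 0.189]
orientation: [[-0.952, 0.307, -0.001], [0.307, 0.952, -0.0], [0.0, -0.001, -1.0]]
contact_force: [0.4, -0.1, -0.6]
opening: 0.0929
```

```bash
python3 w.py .459 -.087 .076 .1 .04 1; python3 w.py .459 -.087 .045 .058 .04
```

```text
[ 0.4596 -0.0869  0.189 ] 0.09289863928146706
scene 125 [463.4 -83.2  21.7] [467.5 -79.3  32.   42.2  45.7] z [0.0766 0.0877 0.092 ]
side 227 [458.6 -85.6  22. ] [458.3 -88.8  34.7  43.   82.7] z [0.0765 0.0895 0.0921]
wrist 1371 [459.4 -85.1  21.8] [459.4 -84.8  42.4  42.9  72.1] z [0.0798 0.0895 0.0919]
[ 0.4602 -0.0871  0.1886] 0.09281067605423585
scene 78 [463.  -86.2  30.9] [468.3 -83.2  49.1  61.1  27.1] z [0.0451 0.0502 0.0526]
side 182 [458.2 -86.7  31.4] [456.3 -91.3  52.5  59.3  73.9] z [0.0453 0.0512 0.0539]
wrist 683 [459.1 -87.1  30.9] [453.9 -86.5  61.3  50.8  83.9] z [0.0467 0.0514 0.0536]
```

Call:
move_arm --rows '[[[2.5,2.5,0],-5],[[2.5,2.5,0],-5],[[2.5,2.5,0],-5],[[2.5,2.5,-1],-5],[[2.5,2.5,-1],-5],[[2.5,2.5,-1],-5],[[1.7,1.2,-1],-5],[[0.5,0.5,0],0]]'

```text
clock: 25.1
position: [0.631, 0.0812, 0.1449]
orientation: [[-0.605, 0.796, -0.005], [0.796, 0.605, -0.0], [0.003, -0.004, -1.0]]
contact_force: [0.2, -0.3, -0.4]
opening: 0.0928
```

```bash
python3 w.py .632 .08 .038 .052 .05 ; python3 w.py .638 -.254 -.005 .01 .08 1
```

```text
[0.631  0.0812 0.1449] 0.09282164305358992
scene 174 [634.   78.7  41. ] [633.2  79.6  62.5  60.2  36.2] z [0.0386 0.043  0.0463]
side 220 [631.4  79.2  41.8] [631.3  80.3  63.   61.5  36.9] z [0.0383 0.0432 0.0463]
wrist 1600 [632.3  79.7  41.6] [632.5  79.6  59.9  60.4  35.8] z [0.0384 0.0433 0.0448]
[0.6309 0.0797 0.1469] 0.09303123330004572
scene 1082 [ 639.6 -252.3   69.9] [ 639.4 -255.   103.8   99.4   86.9] z [0.0006 0.0035 0.0065]
side 1749 [ 636.5 -255.2   68.2] [ 637.5 -253.7  100.   102.5   87.8] z [0.0022 0.0044 0.0067]
wrist 45 [ 631.8 -206.6    5.8] [ 630.8 -205.3   10.9    7.4   36.4] z [0.0013 0.0031 0.0042]
```

Call:
move_arm --rows '[[[0.1,0,-2.5],-1],[[0,0,-3],0],[[0,0,-3],0],[[0,0,-2.3],0],[[0,0,-1.4],0],[[0,0,-0.8],0],[[0,0,-0.4],0],[[0,0,0],0]]'

```text
clock: 26.4
position: [0.6328, 0.0802, 0.0138]
orientation: [[-0.59, 0.808, -0.001], [0.808, 0.59, 0.001], [0.001, -0.0, -1.0]]
contact_force: [-0.1, -0.8, 0.6]
opening: 0.0929
```

Call:
move_arm --rows '[[[0,0,0],0],[[0,0,0],0],[[0,0,0],0],[[0,0,0],0],[[0,0,0],0],[[0,0,0],0],[[0,0,0],0],[[0,0,0],0]]' --grip 4.5 --grip_force 15

```text
clock: 27.4
position: [0.6327, 0.0802, 0.0136]
orientation: [[-0.59, 0.808, -0.001], [0.808, 0.59, 0.001], [0.001, -0.0, -1.0]]
contact_force: [-0.2, 0.4, 3.2]
opening: 0.06
```

Call:
move_arm --rows '[[[0,0,1],0],[[0,0,2],0],[[0,0,3],0],[[0,-1,1],0],[[0,-2,0],0],[[0,-3,0],-5],[[0,-4,0],-5],[[0,-4,0],-5]]'

```text
clock: 28.4
position: [0.6314, -0.0637, 0.0823]
orientation: [[-0.353, 0.936, -0.003], [0.936, 0.353, 0.0], [0.001, -0.003, -1.0]]
contact_force: [-0.3, -0.6, -1.0]
opening: 0.0599
```

Call:
move_arm --rows '[[[0.1,-4,0],-5],[[0.1,-4,0],-5],[[0.1,-4,0],-5],[[0.1,-4,0],-5],[[0.1,-2.5,0],-4],[[0.1,-1,0],0],[[0,0,0],0],[[0,0,0],0]]'

```text
clock: 29.4
position: [0.6388, -0.2529, 0.0832]
orientation: [[0.048, 0.999, -0.001], [0.999, -0.048, 0.003], [0.003, -0.001, -1.0]]
contact_force: [0.4, 1.2, -1.4]
opening: 0.0595
```

```bash
python3 -c "
from h import *
s=bot.state();o=s['orientation'];print(s['position'],np.degrees(np.arctan2(o[1,1],o[0,1])))"; python3 w.py .638 -.254 .095 .12 .045;  python3 w.py .638 -.254 -.005 .01 .08 1
```

```text
[ 0.63878778 -0.25289113  0.08324972] -2.724205940295553
[ 0.6388 -0.2529  0.0832] 0.05951936332242242
scene 299 [ 639.  -244.6   43.4] [ 636.9 -239.6   79.1   49.7   21.6] z [0.0952 0.1069 0.1169]
side 674 [ 637.6 -256.6   44.8] [ 638.2 -264.1   83.1   57.    17.9] z [0.0954 0.1085 0.1172]
wrist 7307 [ 638.2 -250.3   44.4] [ 638.  -254.1   61.3   88.1   87.4] z [0.096  0.1125 0.118 ]
[ 0.6389 -0.2533  0.0835] 0.06006278817840727
scene 968 [ 640.8 -251.6   68.1] [ 639.9 -252.6  100.1  100.2   86.5] z [0.0004 0.0034 0.0065]
side 2033 [ 636.2 -253.7   68.6] [ 637.9 -254.   100.2  102.    86.7] z [0.0023 0.0044 0.0065]
wrist 6985 [ 639.4 -228.3   54.7] [ 639.5 -227.9   47.   100.9   87.2] z [0.0022 0.0036 0.005 ]
```

Call:
move_arm --rows '[[[0,0,-1.5],0],[[0,0,-1.8],0],[[0,0,-1.6],0],[[0,0,-0.8],0],[[0,0,-0.5],0],[[0,0,-0.4],0],[[0,0,-0.1],0],[[0,0,0],0]]'

```text
clock: 30.7
position: [0.6387, -0.255, 0.0174]
orientation: [[0.05, 0.999, 0.0], [0.999, -0.05, 0.001], [0.001, -0.0, -1.0]]
contact_force: [-1.6, 0.4, 5.8]
opening: 0.0595
```

Call:
move_arm --rows '[[[0,0,0],0],[[0,0,0],0],[[0,0,0],0],[[0,0,0],0],[[0,0,2],0],[[0,0,4],0],[[0,0,4],0],[[0,0,4],0]]' --grip 9.3

```text
clock: 31.7
position: [0.6386, -0.2549, 0.1593]
orientation: [[0.05, 0.999, 0.0], [0.999, -0.05, 0.001], [0.001, 0.0, -1.0]]
contact_force: [-0.1, -0.5, 0.1]
opening: 0.0931
```

```bash
python3 w.py .638 -.254 .041 .058 .05; python3 w.py .46 .258 .045 .077 .045 1
```

```text
[ 0.6386 -0.2549  0.1593] 0.09305954773615543
scene 204 [ 639.  -255.6   41.1] [ 639.2 -254.7   63.3   62.    87.2] z [0.0412 0.0464 0.0502]
side 457 [ 637.2 -254.8   42. ] [ 636.9 -255.2   60.8   61.4   87.9] z [0.0414 0.0471 0.0501]
wrist 1462 [ 638.  -255.7   41.6] [ 638.  -255.6   60.    60.1   87.1] z [0.0414 0.0473 0.0489]
[ 0.6399 -0.2555  0.1603] 0.09323086787096611
scene 207 [462.5 257.6  29.5] [461.9 257.9  44.1  43.2  31.3] z [0.0461 0.063  0.0767]
side 225 [460.1 254.8  27.9] [458.3 242.3  29.5  55.6  81.9] z [0.0458 0.0614 0.0761]
```

Call:
move_arm --rows '[[[0,2,1],0],[[-1,4,1],0],[[-1.5,4.5,0.5],0],[[-1.5,4.5,0],0],[[-1.5,4.5,0],5],[[-1.5,4.5,0],5],[[-1.5,4.5,0],5],[[-1.5,4.5,0],5]]'

```text
clock: 33.0
position: [0.5372, 0.0779, 0.1814]
orientation: [[-0.299, 0.954, -0.002], [0.954, 0.299, 0.001], [0.002, -0.001, -1.0]]
contact_force: [-0.7, 0.3, 0.2]
opening: 0.093
```

Call:
move_arm --rows '[[[-2,4.5,0],5],[[-2,4.5,0],5],[[-2,4.5,0],4],[[-1.4,3,0],0],[[-0.5,1.3,0],0],[[0,0.5,0],0],[[0,0,0],0],[[0,0,0],0]]'

```text
clock: 34.0
position: [0.4601, 0.2569, 0.1814]
orientation: [[-0.515, 0.857, -0.001], [0.857, 0.515, 0.0], [0.001, -0.001, -1.0]]
contact_force: [-0.2, -1.0, 0.4]
opening: 0.0927
```

```bash
python3 w.py .46 .258 .07 .084 .045 1 wrist w3;python3 -c "
from h import *
s=bot.state();o=s['orientation'];print(s['position'],np.degrees(np.arctan2(o[1,1],o[0,1])))"
```

```text
[0.4601 0.2569 0.1814] 0.0926741878780173
scene 114 [462.9 258.4  28.5] [462.7 258.2  42.5  43.4  30.4] z [0.0708 0.0766 0.0794]
side 108 [459.5 256.7  28.6] [460.1 256.   45.9  43.2  27.1] z [0.0707 0.0774 0.0808]
wrist 1105 [460.2 257.9  30.4] [460.6 257.8  43.8  44.2  30. ] z [0.0723 0.0775 0.0795]
[0.45990063 0.25733397 0.1814447 ] 31.054943604367683
```

View pics/w3.png

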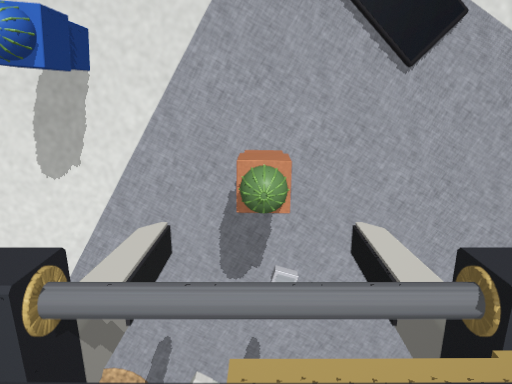

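The terracotta ball cactus is centred between the fingers at (264,188) with its sides aligned to the jaws. The blue twin is off at top left. I'll descend and grip.

Call:
move_arm --rows '[[[0,0,-2.5],-1],[[0,0,-3],0],[[0,0,-3],0],[[0,0,-2.3],0],[[0,0,-1.5],0],[[0,0,-0.9],0],[[0,0,-0.4],0],[[0,0,0],0]]'

```text
clock: 35.15
position: [0.4597, 0.2582, 0.0457]
orientation: [[-0.502, 0.865, -0.001], [0.865, 0.502, 0.001], [0.001, -0.0, -1.0]]
contact_force: [0.1, 0.1, -0.1]
opening: 0.0926
```

Call:
move_arm --rows '[[[0,0,0],0],[[0,0,0],0],[[0,0,0],0],[[0,0,0],0],[[0,0,0],0],[[0,0,0],0],[[0,0,0],0],[[0,0,0],0]]' --grip 3 --grip_force 15

```text
clock: 36.15
position: [0.4598, 0.2584, 0.0455]
orientation: [[-0.502, 0.865, -0.001], [0.865, 0.502, 0.001], [0.001, -0.0, -1.0]]
contact_force: [0.8, 1.1, -0.1]
opening: 0.0447
```

Call:
move_arm --rows '[[[0,0,1],0],[[0,0,2],0],[[0,0,3],0],[[0,0,2],0],[[0,-1,0.5],0],[[0.5,-2,0],0],[[1,-3,0],-4],[[1.5,-4,0],-4]]'

```text
clock: 37.15
position: [0.4888, 0.157, 0.1299]
orientation: [[-0.376, 0.927, -0.003], [0.927, 0.376, 0.0], [0.001, -0.002, -1.0]]
contact_force: [-0.5, 0.9, -2.3]
opening: 0.0442
```

Call:
move_arm --rows '[[[1.5,-4,0],-5],[[1.5,-4,0],-5],[[1.5,-4,0],-5],[[1.5,-4,0],-5],[[1.5,-4,0],-5],[[1.5,-4,0],0],[[1.5,-4,0],0],[[1.5,-4,0],0]]'

```text
clock: 38.15
position: [0.6086, -0.1637, 0.1296]
orientation: [[0.05, 0.999, -0.003], [0.999, -0.05, 0.002], [0.001, -0.003, -1.0]]
contact_force: [0.7, 1.3, -1.2]
opening: 0.044
```

Remaining to (638,-255.5): about +2.9 in x and -9 in y. I'll approach, then check.

Call:
move_arm --rows '[[[1.2,-3.5,0],0],[[1,-3,0],0],[[0.6,-1.6,0],0],[[0,-0.4,0],0],[[0,0,-1],0],[[0,0,-0.8],0],[[0,0,0],0],[[0,0,0],0]]'

```text
clock: 39.15
position: [0.6377, -0.2463, 0.1124]
orientation: [[0.049, 0.999, -0.001], [0.999, -0.049, 0.001], [0.001, -0.001, -1.0]]
contact_force: [0.2, 0.5, -1.2]
opening: 0.0445
```

```bash
python3 w.py .638 -.255 .11 .15 .033 1 side s3;python3 -c "
from h import *
s=bot.state();o=s['orientation'];print(s['position'],np.degrees(np.arctan2(o[1,1],o[0,1])))"
```

```text
[ 0.6377 -0.2463  0.1124] 0.0445074984376526
scene 169 [ 639.  -237.3   22.6] [ 639.4 -232.3   18.2   45.    84.3] z [0.1109 0.1347 0.1471]
side 468 [ 635.4 -261.4   22.5] [ 635.1 -261.4   18.1   44.    85.4] z [0.111  0.1346 0.147 ]
wrist 4003 [ 638.4 -242.6   25.3] [ 639.6 -239.8   29.5   47.9   85.8] z [0.1123 0.1443 0.1463]
[ 0.63773172 -0.24674817  0.11274329] -2.8521040123832515
```

View pics/s3.png

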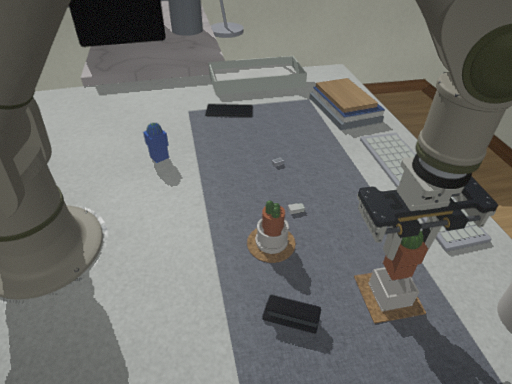

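The side view shows the ball cactus above the square pot at (405,265), needing 9 mm more in -y. The column set stands upright at (272,225).

Call:
move_arm --rows '[[[0,-0.5,0],0],[[0,-0.4,0],0],[[0,0,0],0],[[0,0,-1],0],[[0,0,-1],0],[[0,0,-1],0],[[0,0,-1],0],[[0,0,-0.5],0]]'

```text
clock: 40.3
position: [0.6372, -0.2557, 0.0664]
orientation: [[0.05, 0.999, -0.002], [0.999, -0.05, 0.002], [0.002, -0.002, -1.0]]
contact_force: [-0.1, 0.2, -2.6]
opening: 0.044
```

Call:
move_arm --rows '[[[0,0,-0.5],0],[[0,0,-0.4],0],[[0,0,-0.3],0],[[0,0,-0.2],0],[[0,0,-0.1],0],[[0,0,0],0],[[0,0,0],0],[[0,0,0],0]]'

```text
clock: 41.3
position: [0.6383, -0.256, 0.0531]
orientation: [[0.05, 0.999, 0.001], [0.999, -0.05, 0.001], [0.001, 0.001, -1.0]]
contact_force: [2.0, 1.0, 6.2]
opening: 0.0439
```

Seated, with an upward force of 6 N. Releasing.

Call:
move_arm --rows '[[[0,0,0],0],[[0,0,0],0],[[0,0,0],0],[[0,0,0],0],[[0,0,2],0],[[0,0,4],0],[[0,0,4],0],[[0,0,4],0]]' --grip 9.3

```text
clock: 42.3
position: [0.6376, -0.2559, 0.1953]
orientation: [[0.05, 0.999, 0.0], [0.999, -0.05, 0.001], [0.001, 0.0, -1.0]]
contact_force: [0.8, 0.1, 0.5]
opening: 0.0932
```

```bash
python3 w.py .638 -.255 .076 .1 .04 1 scene c4; python3 w.py .638 -.255 .041 .056 .05; python3 w.py .459 -.087 .076 .1 .04 1; python3 w.py .45 -.257 .012 .045 .07 ; python3 w.py .538 -.005 .006 .02 .04; python3 w.py .541 .167 .006 .02 .03
```

```text
[ 0.6376 -0.2559  0.1953] 0.09322811324574566
scene 145 [ 640.1 -255.2   29.5] [ 640.2 -255.5   45.8   45.2   86.8] z [0.0767 0.085  0.0892]
side 316 [ 636.2 -257.5   29.3] [ 636.7 -256.7   44.8   44.1   87.7] z [0.0762 0.0854 0.0881]
wrist 1138 [ 638.1 -256.9   30.4] [ 638.1 -256.8   43.9   44.1   86.8] z [0.078  0.0855 0.0944]
[ 0.6388 -0.2565  0.1964] 0.09296677981815399
scene 115 [ 639.8 -254.3   40.9] [ 639.8 -253.7   60.6   61.4   86.2] z [0.0414 0.0464 0.0497]
side 275 [ 636.9 -255.1   42. ] [ 637.1 -254.7   62.1   61.4   88.1] z [0.0415 0.0474 0.0502]
wrist 932 [ 638.  -256.    42.1] [ 638.  -255.8   60.2   60.1   87.1] z [0.0414 0.0473 0.0491]
[ 0.6371 -0.2556  0.1923] 0.09281602630924535
scene 122 [463.1 -84.1  21.7] [467.  -79.8  30.3  42.5  45.7] z [0.0769 0.0875 0.0915]
side 227 [459.4 -85.6  22.7] [457.9 -89.   35.5  42.7  80.9] z [0.0768 0.0895 0.0922]
wrist 7 [ 460.2 -107.     1.7] [ 460.2 -107.2    3.3    0.6    3.8] z [0.0761 0.0768 0.0785]
[ 0.637  -0.2556  0.1914] 0.09310805492367044
wrist 7 [ 416.8 -240.9   15.5] [ 417.1 -241.    30.9    1.9   83.4] z [0.0314 0.0342 0.0375]
[ 0.6373 -0.2558  0.1917] 0.09309691130985309
scene 90 [540.2  -7.   19.1] [539.3  -6.1  19.5  36.1  88.6] z [0.0068 0.0108 0.0138]
side 120 [535.7  -6.4  18.3] [535.5  -4.8  33.8  21.1   3. ] z [0.0066 0.0126 0.0149]
[ 0.6375 -0.2558  0.1921] 0.09255575645998773
scene 59 [542.1 167.8  13.7] [542.  167.3  27.   12.6  15.4] z [0.0099 0.0131 0.0166]
side 54 [540.4 167.1  13.7] [540.1 167.8  25.4  16.1  19. ] z [0.0069 0.0134 0.0161]
```

View pics/c4.png

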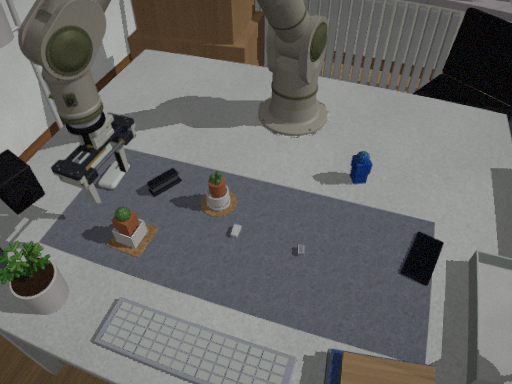

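The final scene shows both cacti upright in their pots, at (125,225) and (218,190). The stapler is unmoved at (165,181), the eraser is at (236,230) and the sharpener at (300,249). Handing in.

```bash
python3 -c "
from h import *
print(bot.state()['clock']); print(bot.hand_in())"
```

```text
43.2
the job is handed in; nothing more can be done
None
```

Both cacti are potted in the order you gave, and the job was handed in at 43.2 s of the 128 s limit; the hand-in gives no verdict.

| Piece | Last check |
|---|---|
| Saucer on round mat | within about 1 mm of centre |
| Round pot in saucer | within about 1 mm, rim at 52 mm, so on the saucer floor |
| Column cactus in round pot | about 2 mm off centre, rim at 90 mm, so on the pot floor |
| Square pot on square mat | about 2 mm off centre, sides within about 1° of the mat's |
| Ball cactus in square pot | about 1 mm off centre, rim at about 86 mm, so on the pot floor, sides aligned |

- **Left in place:** The eraser and the sharpener measured within about 1 mm of where they started. My final stapler measurement found almost nothing, because the brightness mask drops black, so I only have the picture. It shows the stapler at the same pixel position, (165,181), as at the start.
- **Disagreement:** The scene and side cameras differed by 3–5 mm in x on some pieces, which is a little more than the 2 mm calibration would explain. The wrist view fell between them, so I relied on that.
- **Clear of everything:** The gripper was open and about 8 cm above the ball cactus at hand-in, touching nothing.

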